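# Mark the tired striking pad

## Robot

A 6-joint arm with a two-finger parallel gripper is mounted at the origin on the work surface. World frame = base frame: x ahead of the robot, y to its left, z up, the work surface at z = 0. Lengths are in m, angles in rad, forces in N, time in s.
With the tool pointing down it reaches from about 0.325 to 0.925 m from the base axis. Payload 3.1 kg.
Tool frame: the origin (TCP) lies between the finger pads; the fingertips stand 17 mm ahead of it and the grasp point (between the pads) lies 2 mm behind it (tcp_to_tips is the distance from the TCP to the fingertips, in m); z points along the fingers, y is the line along which they close (so a half turn about z gives the same grasp; the last joint's range is limited). The gripper opens to 85 mm and grips with 20 to 120 N. Pads are 22 mm wide; open, the fingers measure 114 mm over their backs; the gripper's body (76 mm by 85 mm) begins 54 mm behind the grasp point. The pads swing forward as they close: fully open they stand 13 mm farther back than shut.
Start: joints at [1.183, 0.217, 1.613, -0, 1.311, -0.112], TCP at [0.17, 0.601, 0.248] pointing down, gripper open.
Joint ranges: [-2.75, 2.75], [-0.78, 2.1], [0.31, 2.55], [-1.13, 4.27], [0.13, 2.63], [-2.58, 2.58]. Speed limits (rad/s): [2.79, 2.79, 3.14, 3.14, 3.14, 3.14].

## Interface

Orientations are given as a unit quaternion [x, y, z, w].
In Python, from plant import get_obs, read_camera, hand_in, tcp_to_tips gives the robot as it stands.
- The arm moves only by the tool move_arm, never from a script. Its argument "steps" is a list of rows, each a list of 4 numbers: the shift along the world's x, y, z in cm, then the turn about the world's z in rad. A call has 1 to 12 rows; each row is the pose to reach, as a shift and turn from the pose commanded when the call began; what a row does not reach only later rows make up. A row lasts 1/10 s, in which the tool goes at most 50 mm and 8.59 degrees, less where a joint would pass 70% of its speed; a pose out of reach is approached as far as the arm can. A call with a gripper value outside its range is refused whole. "grip" is the opening in per cent of the stroke, from 0 (shut) to 100 (fully open), set as the call begins (left out, the last holds). The fingers move at their own pace and stop on an object; "force" is the grip in N (left out, the last holds). Time passes only in rows, so rows that repeat a pose let the fingers close. It gives the time, the measured TCP pose, the force, the opening and the grip force at its end, in the units of the state.
- get_obs(): the state, without advancing time (a new reading comes with each control period).
- read_camera(name): name is "scene" or "top" or "wrist"; returns a dict with "pixels" (384x512x3 uint8, blue, green, red), "depth" (384x512 float32, m along the optical axis (not along the pixel's ray), 0 where there is no reading), "vertical_fov" (degrees; the focal length in pixels is half the picture's height over the tangent of half this angle, whatever the lens; pixels are square), "cx", "cy" (the principal point, pixels), "distortion" ([k1, k2, p1, p2, k3] as OpenCV has them; the pictures are not rectified), "pose" (4x4, takes a point from camera to world coordinates); the wrist camera has in their place "tool_from_camera" (4x4, takes a point from camera to tool coordinates, whose origin is the TCP and whose axes are the flange's). Camera axes: x right, y down, z forward; pixel columns grow to the right and rows downward; lengths in m; the calibration is good to about 2 mm. A picture is of the moment at which its call begins: read the wrist's pose just before it.
- hand_in(): hands the job in; it is judged then, once.
The state is a dict: "time": time; "joint_pos": joint angles; "qvel": joint speeds; "joint_efforts": joint torques, N m; "eef_pos": TCP position; "ee_rot": TCP orientation; "force": force on the tool from outside, world axes, zero at the start; "ft_torque": the same for the moment, N m; "opening": finger opening in m; "gripper_force": force on a finger pad.
Only numpy, scipy, OpenCV 4.12 (cv2) and the standard library are available. Lean on these libraries where they do the work, as an engineer would, in place of code of your own. Each camera call takes 0.05 s, during which the arm holds its last target. There are 200 camera calls.

## Task

One of the three spring-mounted striking pads on the steel bed has a tired spring. With the fingertips, press on the pads to feel which is the softest, then push the tag in front of that pad all the way down so it gets a new spring. Leave the other two tags up, leave the loose things on the bench as they are, and take the hand away at the end.

Things in the scene. Friction and masses are not known exactly. Their poses are not given: they have to be found in the camera images.
- bed: dark steel bed plate, 220 (its x) x 420 (its y) x 8 mm, fixed to the bench, carrying the three spring units side by side along its y; origin at the centre of its underside. Its position and yaw vary. On it stand the dolly and the offcut; nothing on it but the units is taller than 35 mm above the bench.
- left_pad (a point): centre of the top face of the left (+y of the bed) striking pad when not pressed, 100 mm above the bench: a round flat black rubber-topped pad, 68 mm across, 15 mm thick, on a coil spring; it slides straight down by up to 16 mm and springs back. The point is fixed to the bed (does not move when the pad is pressed).
- left_tag (a point): centre of the top face of the left (+y of the bed) unit's tag when up, 64 mm above the bench: a flat aluminium plate, 28 (bed x) x 38 (bed y) x 6 mm, level, on a stem over a grey guide block, 75 mm from its pad's centre towards the bed's -x. It slides straight down 18 mm against about 4 N of friction to a stop just above the block (top face then 46 mm above the bench) and stays where it is left. The point is fixed to the bed.
- middle_pad (a point): centre of the top face of the middle striking pad when not pressed, 100 mm above the bench: a round flat black rubber-topped pad, 68 mm across, 15 mm thick, on a coil spring; it slides straight down by up to 16 mm and springs back. The point is fixed to the bed (does not move when the pad is pressed).
- middle_tag (a point): centre of the top face of the middle unit's tag when up, 64 mm above the bench: a flat aluminium plate, 28 (bed x) x 38 (bed y) x 6 mm, level, on a stem over a grey guide block, 75 mm from its pad's centre towards the bed's -x. It slides straight down 18 mm against about 4 N of friction to a stop just above the block (top face then 46 mm above the bench) and stays where it is left. The point is fixed to the bed.
- right_pad (a point): centre of the top face of the right (-y of the bed) striking pad when not pressed, 100 mm above the bench: a round flat black rubber-topped pad, 68 mm across, 15 mm thick, on a coil spring; it slides straight down by up to 16 mm and springs back. The point is fixed to the bed (does not move when the pad is pressed).
- right_tag (a point): centre of the top face of the right (-y of the bed) unit's tag when up, 64 mm above the bench: a flat aluminium plate, 28 (bed x) x 38 (bed y) x 6 mm, level, on a stem over a grey guide block, 75 mm from its pad's centre towards the bed's -x. It slides straight down 18 mm against about 4 N of friction to a stop just above the block (top face then 46 mm above the bench) and stays where it is left. The point is fixed to the bed.
- pad_k (a joint): how far the pad of spring unit k is pressed down, m: 0 at rest, 0.016 at its stop. Units k, m and t stand in the three places in any order; the letter does not tell which place, and it is to be found by touch. All three look alike; each resists with about 1 N at first, then grows with depth: 10 mm takes between 3 and 13 N, and the softest needs less than two thirds of the force of the next at 10 mm.
- tag_k (a joint): how far the tag of spring unit k (the same unit as pad_k) is pushed down, m: 0 up, 0.018 fully down.
- pad_m (a joint): how far the pad of spring unit m is pressed down, m: 0 at rest, 0.016 at its stop. Units k, m and t stand in the three places in any order; the letter does not tell which place, and it is to be found by touch. All three look alike; each resists with about 1 N at first, then grows with depth: 10 mm takes between 3 and 13 N, and the softest needs less than two thirds of the force of the next at 10 mm.
- tag_m (a joint): how far the tag of spring unit m (the same unit as pad_m) is pushed down, m: 0 up, 0.018 fully down.
- pad_t (a joint): how far the pad of spring unit t is pressed down, m: 0 at rest, 0.016 at its stop. Units k, m and t stand in the three places in any order; the letter does not tell which place, and it is to be found by touch. All three look alike; each resists with about 1 N at first, then grows with depth: 10 mm takes between 3 and 13 N, and the softest needs less than two thirds of the force of the next at 10 mm.
- tag_t (a joint): how far the tag of spring unit t (the same unit as pad_t) is pushed down, m: 0 up, 0.018 fully down.
- dolly: small steel hand block, 30 x 34 x 26 mm tall, loose, standing on the bed between the left and middle places; origin at the centre of its underside; leave alone
- offcut: wooden offcut, 60 x 26 x 18 mm tall, loose, lying on the bed between the middle and right places; origin at the centre of its underside; leave alone
- hammer: hammer lying on the bench to the left of the bed, handle along its -x; leave alone
- punch: wooden-handled punch, 180 mm long, thickest 44 mm, lying to the right of the bed; origin on the bench under its middle; leave alone
- rivet_can: closed can, 68 mm across, 75 mm tall, to the right of the bed; origin at the centre of its underside; leave alone
- blank_tray: open steel tray, 130 x 100 x 35 mm, to the left of the bed; origin at the centre of its underside; leave alone
- tin_disc: flat metal disc, 70 mm across, 10 mm thick, lying right of the robot; origin at the centre of its underside; leave alone

How it is judged:
By the outcome, as a careful person would: the job done as asked, in the order asked, and still so for the second after the job is handed in, with the robot touching nothing.
It also fails if it takes over 45 s, if anything falls off the work surface, if the arm or the gripper's body presses on something with over 40 N, if the wrist force passes 120 N, or if a joint passes its speed limit or range.

## Working session

There is one attempt and no reset: what is moved stays moved. The work goes in short steps, Python scripts to look and compute and a tool call to move; the robot and the scene stay as the last step left them, time stands still between calls to the robot, and variables do not carry over. Pictures are saved under pics/ and viewed, at most 10 in all, crops included, and the job is handed in when it is done.

Besides the shell and the picture viewer there is one more tool, called after "Call:" by a JSON object that holds its "fn" and its "kwargs". move_arm: Moves the arm, as the interface text tells. Its arguments: {"type":"object","properties":{"steps":{"type":"array","items":{"type":"array","items":{"type":"number"}}},"grip":{"type":"number"},"force":{"type":"number"}},"required":["steps"]}

```bash
mkdir -p pics
cat > h.py <<'E'
import numpy as np,cv2
from plant import *
def cam(n):
    c=read_camera(n); f=192/np.tan(np.radians(c["vertical_fov"]/2))
    K=np.array([[f,0,c["cx"]],[0,f,c["cy"]],[0,0,1]]); return c,K
def world(c,K,T):
    h,w=c["depth"].shape
    u,v=np.meshgrid(np.arange(w),np.arange(h))
    p=cv2.undistortPoints(np.stack([u,v],-1).reshape(-1,1,2).astype(np.float64),K,np.array(c["distortion"],float)).reshape(h,w,2)
    d=c["depth"][...,None]
    P=np.concatenate([p*d,d],-1)
    return P@T[:3,:3].T+T[:3,3]
E
python3 - <<'E'
from h import *
o=get_obs();print(o["time"],o["eef_pos"],o["ee_rot"],o["force"],o["opening"],tcp_to_tips)
c,K=cam("top");W=world(c,K,np.array(c["pose"]));np.save("W.npy",W);np.save("px.npy",c["pixels"])
cv2.imwrite("pics/top.png",c["pixels"])
for lo,hi in((.092,.106),(.058,.069)):
    m=((W[...,2]>lo)&(W[...,2]<hi)&(c["depth"]>0)).astype(np.uint8)
    n,l,s,ce=cv2.connectedComponentsWithStats(m)
    for i in range(1,n):
        if s[i,4]>40: q=W[l==i];print(lo,s[i],ce[i].round(1),np.median(q,0).round(4),q.min(0).round(3),q.max(0).round(3))
E
```

```text
0.0 [0.16988486 0.60067256 0.24697738] [ 1.37464907e-01  9.90505943e-01 -1.13564611e-03 -2.95237801e-04] [ 0.65017291 -0.35296918 -0.1296114 ] 0.08564375362777533 0.017
0.092 [422 140   6  27  52] [423.8 153.8] [ 0.6121 -0.6115  0.0996] [ 0.568 -0.623  0.092] [ 0.666 -0.608  0.105]
0.092 [430 145  22  18 228] [440.8 153.3] [ 0.6168 -0.6827  0.094 ] [ 0.584 -0.722  0.092] [ 0.648 -0.64   0.1  ]
0.092 [266 151  18  18 267] [274.6 159.7] [ 0.5961 -0.0599  0.0986] [ 0.566 -0.09   0.092] [ 0.63  -0.028  0.105]
0.092 [228 152  19  19 273] [236.7 160.9] [0.5941 0.0775 0.0987] [0.561 0.045 0.092] [0.628 0.11  0.105]
0.092 [301 163  20  19 273] [310.6 171.9] [ 0.5506 -0.1883  0.0987] [ 0.518 -0.222  0.093] [ 0.584 -0.154  0.105]
0.092 [ 50 221   9  60 124] [ 54.1 250.5] [0.272  0.7551 0.0991] [0.167 0.743 0.092] [0.382 0.769 0.106]
0.092 [101 225   8  60 102] [104.4 255. ] [0.2536 0.5602 0.0987] [0.155 0.548 0.092] [0.367 0.572 0.106]
0.058 [381 137  33  37 218] [393.1 154.8] [ 0.6161 -0.4917  0.0641] [ 0.549 -0.587  0.058] [ 0.688 -0.459  0.069]
0.058 [ 70 154  28  21 225] [ 86.2 165.6] [0.5879 0.6557 0.0604] [0.561 0.617 0.058] [0.64  0.726 0.067]
0.058 [366 154  14  18  43] [370.3 164.9] [ 0.5755 -0.4146  0.0635] [ 0.557 -0.451  0.058] [ 0.622 -0.403  0.069]
0.058 [ 57 165  14  10  81] [ 63.2 170.3] [0.5778 0.7516 0.06  ] [0.562 0.723 0.058] [0.598 0.78  0.069]
0.058 [266 177  11   9  71] [271.4 181.2] [ 0.5236 -0.0494  0.0633] [ 0.509 -0.065  0.058] [ 0.539 -0.027  0.067]
0.058 [229 179  11   8  69] [234.  182.4] [0.5215 0.091  0.0631] [0.507 0.072 0.059] [0.534 0.11  0.069]
0.058 [301 189  11   9  71] [306.3 193.3] [ 0.4774 -0.1744  0.0627] [ 0.462 -0.193  0.058] [ 0.493 -0.155  0.069]
```

View pics/top.png

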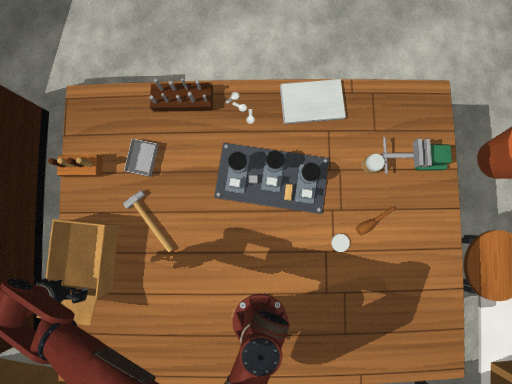

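The top view shows the bed around (272,177) with three black pads. The left, middle and right pads are at pixels (237,161), (275,160) and (311,172), with their tags just below them at (234,182), (271,181) and (306,193). Measured heights of 0.099 and 0.063 agree with the given 100 and 64 mm. The pad–tag offsets are about 74 mm, and the bed yaw is about −0.17 rad.

Call:
{"fn": "move_arm", "kwargs": {"steps": [[3,-3.7,0,0.1],[6,-7.4,0,0.1],[9,-11.1,0,0.1],[12,-14.8,0,0.1],[15,-18.5,0,0.1],[18,-22.2,0,0.1],[21,-25.9,0,0.1],[24,-29.6,0,0.1],[27,-33.3,0,0.1],[30,-37,0,0.1],[33,-40.7,0,0.1],[36,-44.4,0,0.1]], "grip": 0}}

```text
time: 1.25
eef_pos: [0.5306, 0.1556, 0.2476]
ee_rot: [0.088, 0.996, -0.0, -0.001]
force: [0.9, -0.1, 0.2]
opening: -0.0002
gripper_force: 0.0
```

Call:
{"fn": "move_arm", "kwargs": {"steps": [[3.2,-3.9,0,0],[6.3,-7.8,0,0],[6.3,-7.8,-4,0],[6.3,-7.8,-8,0],[6.3,-7.8,-10.5,0],[6.3,-7.8,-11.5,0],[6.3,-7.8,-11.5,0],[6.3,-7.8,-11.5,0],[6.3,-7.8,-11.5,0]]}}

```text
time: 2.15
eef_pos: [0.5949, 0.0796, 0.1357]
ee_rot: [0.088, 0.996, 0.0, 0.002]
force: [0.1, 0.2, 0.7]
opening: 0.0001
gripper_force: 0.0
```

Run:
```python
from h import *
c,K=cam("scene");cv2.imwrite("pics/s1.png",c["pixels"]);o=get_obs();print(o["eef_pos"],o["force"])
```

```text
[0.59481908 0.07961143 0.13569055] [-0.04421997 -0.73873796 -0.60350952]
```

View pics/s1.png

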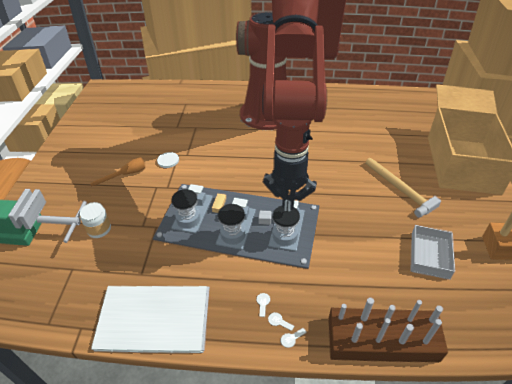

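The scene view from the far side shows the closed fingertips above the left pad, near pixel (287,210), and the other pads clear. I'll press here.

Call:
{"fn": "move_arm", "kwargs": {"steps": [[0,0,-1,0],[0,0,-1.6,0],[0,0,-2,0],[0,0,-2.4,0],[0,0,-2.9,0],[0,0,-2.9,0],[0,0,-2.9,0],[0,0,-2.9,0]]}}

```text
time: 3.0
eef_pos: [0.5932, 0.0795, 0.1055]
ee_rot: [0.088, 0.996, -0.0, -0.0]
force: [-3.6, 0.6, 7.7]
opening: 0.0002
gripper_force: 4.1
```

```bash
cat > m.py <<'E'
from h import *
F=[];P=[]
for _ in range(6):
    read_camera("wrist");o=get_obs();F.append(o["force"]);P.append(o["eef_pos"])
print(o["time"],np.mean(P,0).round(4),"F",np.mean(F,0).round(2),np.std(F,0).round(2))
E
python3 m.py
```

```text
3.3 [0.5932 0.0795 0.1055] F [-3.11 -0.19  8.48] [0.3  0.46 0.26]
```

Call:
{"fn": "move_arm", "kwargs": {"steps": [[0,0,3,0],[0,0,4,0],[0,-4.5,4,0],[0,-9,4,0],[0.3,-13.9,4,0],[0.3,-13.9,4,0],[0.3,-13.9,2,0],[0.3,-13.9,1.2,0],[0.3,-13.9,0.6,0],[0.3,-13.9,0,0],[0.3,-13.9,0,0],[0.3,-13.9,0,0]]}}

```text
time: 4.5
eef_pos: [0.5958, -0.0591, 0.1046]
ee_rot: [0.087, 0.996, 0.0, -0.001]
force: [-3.7, -1.3, 4.6]
opening: 0.0002
gripper_force: 2.1
```

```bash
python3 m.py
```

```text
4.8 [ 0.596  -0.0591  0.1047] F [-3.52  0.65  4.36] [0.36 0.48 0.54]
```

Call:
{"fn": "move_arm", "kwargs": {"steps": [[0,0,3,0],[0,0,4,0],[-1.5,-4.5,4,0],[-3,-9,4,0],[-4.6,-12.9,4,0],[-4.6,-12.9,4,0],[-4.6,-12.9,2,0],[-4.6,-12.9,1.2,0],[-4.6,-12.9,0.6,0],[-4.6,-12.9,0,0],[-4.6,-12.9,0,0],[-4.6,-12.9,0,0]]}}

```text
time: 6.0
eef_pos: [0.5501, -0.1885, 0.1064]
ee_rot: [0.087, 0.996, -0.001, -0.001]
force: [-7.8, -0.3, 13.1]
opening: -0.0003
gripper_force: 6.3
```

```bash
python3 m.py
```

```text
6.3 [ 0.5501 -0.1886  0.1066] F [-7.11 -0.16 12.97] [0.55 0.44 0.72]
```

At about equal depth the forces were 8.5 N (left), 4.4 N (middle) and 13 N (right), so the middle pad is clearly the softest. Next I go above the middle tag.

Call:
{"fn": "move_arm", "kwargs": {"steps": [[0,0,3,0],[0,0,5,0],[-0.7,4,5,0],[-1.4,8,5,0],[-2,12,5,0],[-2.6,13.9,5,0],[-2.6,13.9,5,0],[-2.6,13.9,2,0],[-2.6,13.9,-1.5,0],[-2.6,13.9,-1.5,0],[-2.6,13.9,-1.5,0]]}}

```text
time: 7.4
eef_pos: [0.5239, -0.0498, 0.0889]
ee_rot: [0.088, 0.996, 0.0, -0.001]
force: [0.3, 0.0, -0.3]
opening: -0.0004
gripper_force: 0.0
```

```bash
python3 m.py
python3 - <<'E'
from h import *
c,K=cam("scene");cv2.imwrite("pics/s2.png",cv2.resize(c["pixels"][150:270,150:330],None,fx=4,fy=4))
E
```

```text
7.7 [ 0.5257 -0.0502  0.091 ] F [ 0.61 -0.17  0.36] [0.23 0.48 0.36]
```

View pics/s2.png

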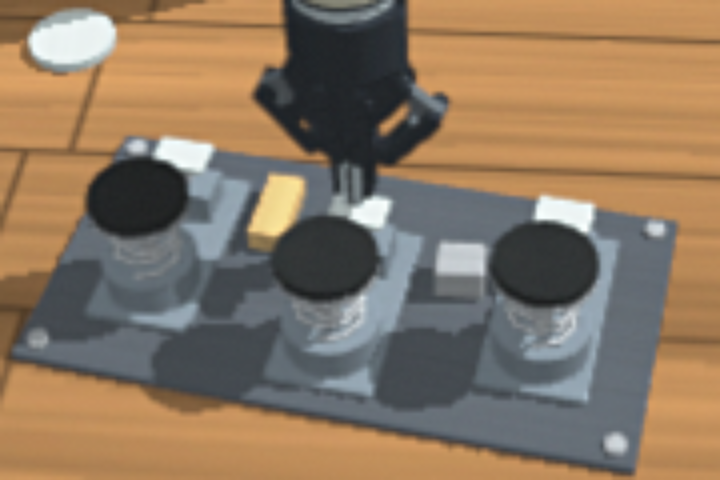

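The fingertips are above the middle tag, near (355,200) in the crop, and clear of the pad, so I'll press down.

Call:
{"fn": "move_arm", "kwargs": {"steps": [[-0.1,0,-1,0],[-0.1,0,-1.5,0],[-0.1,0,-2,0],[-0.1,0,-2.4,0],[-0.1,0,-2.7,0],[-0.1,0,-2.9,0],[-0.1,0,-2.9,0],[-0.1,0,-2.9,0]]}}

```text
time: 8.55
eef_pos: [0.5246, -0.05, 0.0629]
ee_rot: [0.088, 0.996, -0.0, 0.001]
force: [-2.2, 0.6, 17.0]
opening: -0.0
gripper_force: 8.6
```

```bash
python3 m.py
```

```text
8.85 [ 0.5246 -0.05    0.0629] F [-1.86  0.12 16.92] [0.37 0.68 0.45]
```

The tips are at 0.046 with 17 N, well above the 4 N friction, so the tag is on its stop. I'll press a touch more, then retreat.

Call:
{"fn": "move_arm", "kwargs": {"steps": [[0,0,-0.1,0],[0,0,-0.1,0],[0,0,2,0],[0,0,6,0],[0,0,10,0],[0,0,14,0],[-4,2,16,0],[-8,4,16,0],[-11,8,16,0],[-11,12,16,0],[-11,16,16,0],[-11,16,16,0]]}}

```text
time: 10.05
eef_pos: [0.4103, 0.1138, 0.2185]
ee_rot: [0.085, 0.996, 0.0, -0.003]
force: [-0.6, -1.0, 0.5]
opening: -0.0
gripper_force: 0.0
```

```bash
python3 m.py
python3 - <<'E'
from h import *
c,K=cam("top");W=world(c,K,np.array(c["pose"]))
for n,(u,v) in dict(L=(234,182),M=(271,181),R=(306,193)).items():print(n,np.median(W[v-2:v+3,u-2:u+3].reshape(-1,3),0).round(4))
cv2.imwrite("pics/t2.png",cv2.resize(c["pixels"][130:225,100:350],None,fx=3,fy=3))
E
```

```text
10.35 [0.4119 0.1102 0.219 ] F [ 0.21 -0.38 -0.07] [0.5 0.4 0.5]
L [0.522  0.091  0.0636]
M [ 0.5264 -0.0466  0.0454]
R [ 0.4776 -0.1742  0.0629]
```

View pics/t2.png

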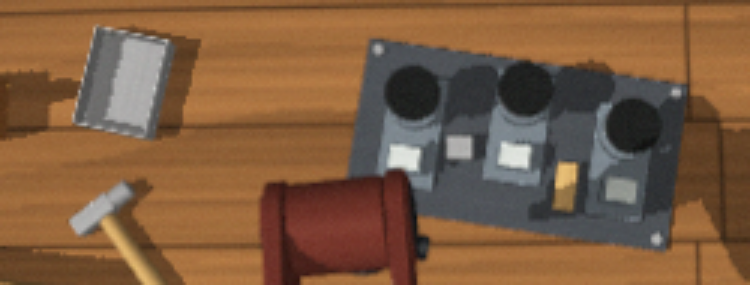

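The middle tag, at (515,155) in the crop, now reads 0.045 m. The left and right tags are still up at 0.063 m, the loose things are undisturbed, and the hand is clear.

```bash
python3 -c "
from plant import *
print(hand_in())"
```

```text
the job is handed in; nothing more can be done
None
```

The middle pad was the softest (4.4 N at 12.3 mm, against 8.5 N at 11.5 mm for the left and 13 N at 10.4 mm for the right), so I pushed its tag fully down, left the other two up, moved the hand clear and handed the job in.

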